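# Line up the microscope objectives on the lens bar

## Robot

A 6-joint arm with a two-finger parallel gripper is mounted at the origin on the work surface. World frame = base frame: x ahead of the robot, y to its left, z up, the work surface at z = 0. Lengths are in m, angles in degrees, forces in N, time in s.
With the tool pointing down it reaches from about 0.275 to 0.825 m from the base axis. Payload 5.2 kg.
Tool frame: the origin (TCP) lies between the finger pads; the fingertips stand 19 mm ahead of it and the grasp point (between the pads) is the TCP (tip_reach is the distance from the TCP to the fingertips, in m); z points along the fingers, y is the line along which they close (so a half turn about z gives the same grasp; the last joint's range is limited). The gripper opens to 93 mm and grips with 3 to 60 N. Pads are 15 mm wide; open, the fingers measure 128 mm over their backs; the gripper's body (75 mm by 188 mm) begins 65 mm behind the grasp point.
Start: joints at [64.584, 14.817, 87.949, -0, 77.235, -11.62], TCP at [0.131, 0.534, 0.238] pointing down, gripper open.
Joint ranges: [-179.93, 179.93], [-52.35, 119.4], [10.71, 147.94], [-69.91, 249.91], [12.55, 155.21], [-178.61, 178.61]. Speed limits (degrees/s): [147.25, 147.25, 180, 180, 180, 180].

## Interface

Orientations are given as [roll, pitch, yaw] about the fixed x, y, z axes, in that order (R = Rz(yaw) Ry(pitch) Rx(roll)).
In Python, from plant import * gives the robot as it stands. Calls block until the motion is done:
- goto(position, orientation): joint-space move of the TCP to a pose.
- movel(position, rotation=None, v=0.15): straight line of the TCP; rotation=None keeps the orientation; v is the mean speed in m/s.
- move_joints(angles): joint-space move.
- open_jaws() and close_gripper(effort=None): open the fingers fully, or close them until they stop; effort is the grip in N (None keeps the last).
- wait(seconds).
- solve_ik(position, orientation): joint angles nearest the present ones, or None.
- get_image(name): name is "scene" or "top" or "wrist"; returns the picture (384x512x3 uint8, red, green, blue); there is no depth.
- camera_model(name): a dict with "camera_matrix" (3x3 intrinsics, pixels), "camera_from_world" (4x4, takes a point from world to camera coordinates); the wrist camera has in their place "mount" (4x4, takes a point from camera to tool coordinates, whose origin is the TCP and whose axes are the flange's). Camera axes: x right, y down, z forward; pixel columns grow to the right and rows downward; lengths in m; the calibration is good to about 2 mm. A picture is of the moment at which its call begins: read the wrist's pose just before it. camera_model takes no time and is no camera call.
A pose or a line that the arm cannot do raises Unreachable and nothing moves.
- job_done(): hands the job in; it is judged then, once.
Readings, each from a call of its own:
- get_time(): time.
- get_joint_pos(): joint angles.
- get_dq(): joint speeds.
- get_joint_efforts(): joint torques, N m.
- get_tool_pos(): TCP position.
- get_tool_rot(): TCP orientation.
- get_contact_force(): force on the tool from outside, world axes, zero at the start.
- get_ft_torque(): the same for the moment, N m.
- get_gripper_width(): finger opening in m.
- get_finger_force(): force on a finger pad.
Only numpy, scipy, OpenCV 4.12 (cv2) and the standard library are available. Lean on these libraries where they do the work, as an engineer would, in place of code of your own. Each camera call takes 0.05 s, during which the arm holds its last target. There are 200 camera calls.

## Task

Put the four microscope objectives away on the lens bar, one upright in the middle of each rubber pad, in order of size: the smallest on the pad next to the end post with the ball knob, the largest on the pad farthest from it. Set each one down gently, do not drop it, and leave the wafer dish where it is.

Things in the scene. Friction and masses are not known exactly. Their poses are not given: they have to be found in the camera images.
- objective_1: The smallest of the four microscope objectives: a loose, upright round steel barrel 24 mm across and 40 mm tall overall, about 120 g, with thin black rings near its foot and a narrower black nose with a lens forming the top 10 mm (grip the steel barrel below it). All four stand on the bench at the start, nose up. Origin: centre of the underside; z up along the barrel.
- objective_2: The second smallest of the four microscope objectives: a loose, upright round steel barrel 32 mm across and 50 mm tall overall, about 180 g, with thin black rings near its foot and a narrower black nose with a lens forming the top 10 mm (grip the steel barrel below it). All four stand on the bench at the start, nose up. Origin: centre of the underside; z up along the barrel.
- objective_3: The second largest of the four microscope objectives: a loose, upright round steel barrel 40 mm across and 60 mm tall overall, about 250 g, with thin black rings near its foot and a narrower black nose with a lens forming the top 10 mm (grip the steel barrel below it). All four stand on the bench at the start, nose up. Origin: centre of the underside; z up along the barrel.
- objective_4: The largest of the four microscope objectives: a loose, upright round steel barrel 48 mm across and 70 mm tall overall, about 330 g, with thin black rings near its foot and a narrower black nose with a lens forming the top 10 mm (grip the steel barrel below it). All four stand on the bench at the start, nose up. Origin: centre of the underside; z up along the barrel.
- pad_1: One of the two outer pads of the row of four equal round black rubber pads on the flat aluminium lens bar (bar 80 x 350 mm, 6 mm thick, fixed to the bench). Pad 58 mm across, 4 mm thick, fixed; the pads pad_1, pad_2, pad_3, pad_4 stand 70 mm apart in a straight line in that order along the bar. Origin: centre of the pad's underside, so its top is 4 mm above the origin and 10 mm above the bench. y: along the row from pad_1 towards pad_4; z up.
- pad_2: One of the two inner pads of the row of four equal round black rubber pads on the flat aluminium lens bar (bar 80 x 350 mm, 6 mm thick, fixed to the bench). Pad 58 mm across, 4 mm thick, fixed; the pads pad_1, pad_2, pad_3, pad_4 stand 70 mm apart in a straight line in that order along the bar. Origin: centre of the pad's underside, so its top is 4 mm above the origin and 10 mm above the bench. y: along the row from pad_1 towards pad_4; z up.
- pad_3: One of the two inner pads of the row of four equal round black rubber pads on the flat aluminium lens bar (bar 80 x 350 mm, 6 mm thick, fixed to the bench). Pad 58 mm across, 4 mm thick, fixed; the pads pad_1, pad_2, pad_3, pad_4 stand 70 mm apart in a straight line in that order along the bar. Origin: centre of the pad's underside, so its top is 4 mm above the origin and 10 mm above the bench. y: along the row from pad_1 towards pad_4; z up.
- pad_4: One of the two outer pads of the row of four equal round black rubber pads on the flat aluminium lens bar (bar 80 x 350 mm, 6 mm thick, fixed to the bench). Pad 58 mm across, 4 mm thick, fixed; the pads pad_1, pad_2, pad_3, pad_4 stand 70 mm apart in a straight line in that order along the bar. Origin: centre of the pad's underside, so its top is 4 mm above the origin and 10 mm above the bench. y: along the row from pad_1 towards pad_4; z up.
- end_post: The fixed steel end post with a black ball knob, 50 mm tall, 22 mm across at the ball, at one end of the lens bar, on the line of pads and 50 mm beyond the centre of the outer pad there. It may be at either end (beyond pad_1 or beyond pad_4); the other end of the bar has only a low steel block, 10 mm high. Origin: centre of its foot, on the bar's top face.
- wafer_dish: Bystander: a loose clear round dish with a yellowish wafer in it, 100 mm across and 14 mm tall, standing to the left of the work. Origin: centre of the underside.
Not all that is in view belongs to the job. Leave any green or purple look-alike of the objective_1 alone.

How it is judged (in metres and radians):
At the end, for the whole second after the job is handed in: Each objective stands upright (within 0.1 rad) on its own pad, within 13 mm of the pad's centre, smallest next to the end post and sizes growing away from it; underside 6 to 14 mm above the bench (the pad's top is at 10 mm), all released and at rest (((horizontal distance between end_post and pad_1 below 0.1 m and horizontal distance between objective_1 and pad_1 below 0.013 m and horizontal distance between objective_2 and pad_2 below 0.013 m and horizontal distance between objective_3 and pad_3 below 0.013 m and horizontal distance between objective_4 and pad_4 below 0.013 m) or (horizontal distance between end_post and pad_4 below 0.1 m and horizontal distance between objective_1 and pad_4 below 0.013 m and horizontal distance between objective_2 and pad_3 below 0.013 m and horizontal distance between objective_3 and pad_2 below 0.013 m and horizontal distance between objective_4 and pad_1 below 0.013 m)) and angle between each of objective_1, objective_2, objective_3, objective_4's own z axis and vertical below 0.1 rad and height (world z) of objective_1 between 0.006 and 0.014 m and linear speed of each of objective_1, objective_2, objective_3, objective_4 below 0.02 m/s and angular speed of each of objective_1, objective_2, objective_3, objective_4 below 0.2 rad/s and contact force between each of objective_1, objective_2, objective_3, objective_4 and the fingers below 0.05 N and height (world z) of objective_2 between 0.006 and 0.014 m and height (world z) of objective_3 between 0.006 and 0.014 m and height (world z) of objective_4 between 0.006 and 0.014 m); the robot touches nothing.
It fails at once if objective_1 is let fall: it drops freely at more than 0.5 m/s (a fall of over 13 mm) out of the fingers (contact force between objective_1 and the fingers below 0.05 N and linear speed of objective_1 above 0.5 m/s).
It fails at once if objective_2 is let fall: it drops freely at more than 0.5 m/s (a fall of over 13 mm) out of the fingers (contact force between objective_2 and the fingers below 0.05 N and linear speed of objective_2 above 0.5 m/s).
It fails at once if objective_3 is let fall: it drops freely at more than 0.5 m/s (a fall of over 13 mm) out of the fingers (contact force between objective_3 and the fingers below 0.05 N and linear speed of objective_3 above 0.5 m/s).
It fails at once if objective_4 is let fall: it drops freely at more than 0.5 m/s (a fall of over 13 mm) out of the fingers (contact force between objective_4 and the fingers below 0.05 N and linear speed of objective_4 above 0.5 m/s).
It fails at once if the wafer dish is pushed more than 20 mm from where it stood (distance of wafer_dish from where it was at the start of the episode above 0.02 m).
It also fails if it takes over 112 s, if anything falls off the work surface, if the arm or the gripper's body presses on something with over 40 N, if the wrist force passes 120 N, or if a joint passes its speed limit or range.

## Working session

There is one attempt and no reset: what is moved stays moved. The work goes in short steps, each a Python script; the robot and the scene stay as the last script left them, time stands still between calls to the robot, and variables do not carry over. Pictures are saved under pics/ and viewed, at most 14 in all, crops included, and the job is handed in when it is done.

```bash
mkdir -p pics
python3 - <<'E'
from plant import *
import cv2
for n in("scene","top"):
    cv2.imwrite(f"pics/{n}0.png",cv2.cvtColor(get_image(n),cv2.COLOR_RGB2BGR))
    m=camera_model(n);print(n,m["camera_matrix"],m["camera_from_world"])
print(camera_model("wrist"),get_tool_rot(),get_time())
E
```

```text
scene [[494.03900976   0.         253.77757453]
 [  0.         494.03900976 191.47448989]
 [  0.           0.           1.        ]] [[-0.09487872  0.99533139  0.01770469  0.01185312]
 [ 0.7204814   0.08093004 -0.68873571 -0.35260895]
 [-0.68695311 -0.05259046 -0.72479629  1.54887563]
 [ 0.          0.          0.          1.        ]]
top [[459.34640525   0.         259.23265016]
 [  0.         459.34640525 190.45648245]
 [  0.           0.           1.        ]] [[-0.01202772 -0.9998628   0.01138899  0.04989703]
 [-0.99350516  0.01066084 -0.11328659  0.56201159]
 [ 0.11314963 -0.0126776  -0.99349708  1.0347061 ]
 [ 0.          0.          0.          1.        ]]
{'camera_matrix': array([[306.94985802,   0.        , 255.5261881 ],
       [  0.        , 306.94985802, 188.80221078],
       [  0.        ,   0.        ,   1.        ]]), 'mount': array([[ 4.36253782e-04, -9.68113440e-01, -2.50511830e-01,
         7.02754654e-02],
       [ 9.99999777e-01,  2.95763234e-04,  5.98460054e-04,
         1.63328106e-04],
       [-5.05285032e-04, -2.50512036e-01,  9.68113353e-01,
        -1.47040651e-01],
       [ 0.00000000e+00,  0.00000000e+00,  0.00000000e+00,
         1.00000000e+00]])} [-1.79908781e+02 -1.72221479e-02  1.66204011e+02] 0.1
```

View pics/top0.png

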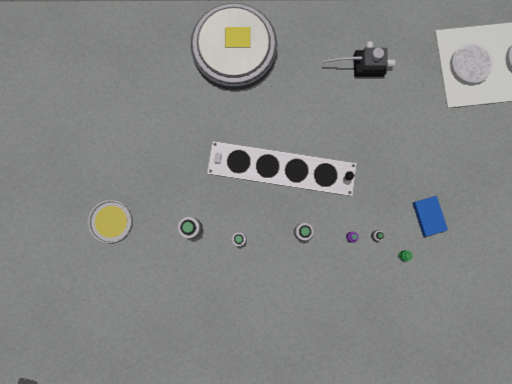

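View pics/scene0.png

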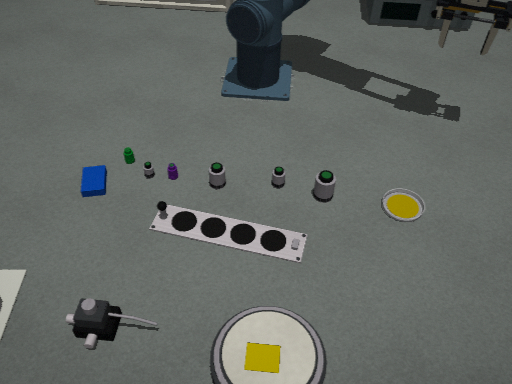

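Top view: the barrels are at (189,228) largest, (239,240) second smallest, (305,232) second largest and (379,236) smallest. The purple (352,237) and green (406,256) ones are look-alikes. The ball knob is at (349,176), so the right end pad (325,175) gets the smallest. I'll measure these and check an enlarged crop.

```bash
cat > h.py <<'E'
import numpy as np, cv2
from scipy.spatial.transform import Rotation as Ro
def cast(K,cfw,uv,z):
    w=np.linalg.inv(cfw); d=w[:3,:3]@np.linalg.solve(K,[*uv,1]); o=w[:3,3]
    return (o+d*(z-o[2])/d[2])[:2]
def blob(mask,p,r):
    m=np.zeros_like(mask); cv2.circle(m,p,r,255,-1); m&=mask
    n,l,s,c=cv2.connectedComponentsWithStats(m)
    i=1+np.argmax(s[1:,4]); return c[i],s[i,4]
H={1:.040,2:.050,3:.060,4:.070}
E
python3 - <<'E'
from h import *
from plant import *
for n,obj,pads in(("top",{1:(379,236),2:(239,240),3:(305,232),4:(189,228)},[(325,175),(296,170),(267,166),(238,161)]),
  ("scene",{1:(149,166),2:(279,171),3:(217,168),4:(326,175)},[(184,221),(213,228),(243,234),(273,240)])):
    im=cv2.imread(f"pics/{n}0.png"); c=camera_model(n); K,E=c["camera_matrix"],c["camera_from_world"]
    hsv=cv2.cvtColor(im,cv2.COLOR_BGR2HSV)
    g=cv2.inRange(hsv,(45,60,30),(90,255,255)); k=cv2.inRange(im,(0,0,0),(45,45,45))
    for i,p in obj.items():
        try:
            b,a=blob(g,p,9); print(n,"obj",i,b.round(1),a,cast(K,E,b,H[i]).round(4))
        except Exception as e: print(n,i,e)
    for p in pads:
        b,a=blob(k,p,15); print(n,"pad",b.round(1),a,cast(K,E,b,.010).round(4))
im=cv2.imread("pics/top0.png")[140:270,170:420]
cv2.imwrite("pics/crop.png",cv2.resize(im,None,fx=3.2,fy=3.2,interpolation=cv2.INTER_CUBIC))
E
```

```text
top obj 1 [379.7 235.1] 26 [ 0.456  -0.2304]
top obj 2 [238.1 238.8] 44 [0.4514 0.0926]
top obj 3 [304.7 230.9] 74 [ 0.467  -0.0569]
top obj 4 [187.2 226.7] 105 [0.4792 0.2045]
top pad [325.  174.6] 370 [ 0.6014 -0.114 ]
top pad [296.1 170.1] 369 [ 0.6128 -0.0452]
top pad [267.1 165.7] 369 [0.6243 0.0237]
top pad [238.1 161.1] 365 [0.636  0.0927]
scene obj 1 [147.3 163.2] 16 [ 0.457  -0.2328]
scene obj 2 [278.7 169. ] 30 [0.4514 0.091 ]
scene obj 3 [216.3 165.6] 43 [ 0.467  -0.0591]
scene obj 4 [326.2 174.5] 66 [0.4783 0.203 ]
scene pad [184.1 221. ] 369 [ 0.6056 -0.1146]
scene pad [213.  227.3] 381 [ 0.6168 -0.0461]
scene pad [242.6 233.7] 391 [0.6279 0.0225]
scene pad [273.  240.2] 410 [0.639  0.0917]
```

View pics/crop.png

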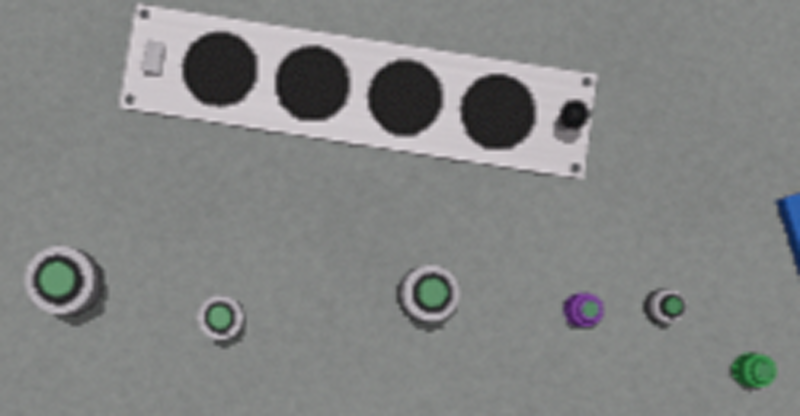

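The crop confirms it: four steel barrels with green lenses, ranked by diameter, with the purple and solid-green look-alikes excluded. The knob is at the right end. I'll start with the smallest, fingers closing across the bar.

```bash
cat >> h.py <<'E'
OBJ={1:(.4565,-.2316),2:(.4514,.0918),3:(.467,-.058),4:(.4788,.2038)}
PAD={1:(.6035,-.1143),2:(.6148,-.0457),3:(.6261,.0231),4:(.6375,.0922)}
GZ={1:.0215,2:.026,3:.031,4:.036}
W={1:.024,2:.032,3:.040,4:.048}
UP=.17
def pickplace(P,i,ori):
    x,y=OBJ[i]; g=GZ[i]
    P.goto([x,y,UP],ori); P.movel([x,y,g],v=.12)
    P.close_gripper(25); P.wait(.2); w=P.get_gripper_width()
    print(i,"width",round(w,4),"force",np.round(P.get_finger_force(),1),flush=True)
    assert abs(w-W[i])<.004
    P.movel([x,y,UP],v=.12); print("held",round(P.get_gripper_width(),4))
    x,y=PAD[i]; P.movel([x,y,UP],v=.15)
    P.movel([x,y,g+.014],v=.1); f0=np.array(P.get_contact_force())
    P.movel([x,y,g+.0103],v=.02); P.wait(.2)
    print("df",np.round(np.array(P.get_contact_force())-f0,1))
    P.open_jaws(); P.wait(.2); P.movel([x,y,UP],v=.15)
    print("t",P.get_time())
E
python3 - <<'E'
from h import *
import plant as P
oris=[[180,0,80.6],[180,0,-99.4]]
for o in oris:
    print([None if (q:=P.solve_ik([*p,z],o)) is None else np.round(q).astype(int).tolist() for i in H for p,z in((OBJ[i],GZ[i]),(OBJ[i],UP),(PAD[i],GZ[i]+.01),(PAD[i],UP))])
ok=[o for o in oris if all(P.solve_ik([*p,z],o) is not None for i in H for p in (OBJ[i],PAD[i]) for z in(.0215,.17))]
print(ok); q=[np.abs(P.solve_ik([*OBJ[1],UP],o)[5]) for o in ok]
o=ok[int(np.argmin(q))]; print(o)
pos=P.get_tool_pos(); P.goto([.45,.1,.25],o)
pickplace(P,1,o)
P.goto([.35,-.1,.3],o)
cv2.imwrite("pics/top1.png",cv2.cvtColor(P.get_image("top"),cv2.COLOR_RGB2BGR)[130:280,80:420])
E
```

```text
[[-39, 25, 108, 0, 47, -30], [-39, 14, 99, 0, 67, -30], [-21, 33, 92, 0, 55, -12], [-21, 24, 84, 0, 72, -12], [-2, 21, 115, 0, 44, 7], [-2, 9, 105, 0, 65, 7], [-15, 33, 92, 0, 56, -5], [-15, 24, 84, 0, 72, -5], [-21, 21, 113, 0, 46, -11], [-21, 10, 104, 0, 66, -11], [-8, 33, 90, 0, 57, 1], [-8, 25, 82, 0, 72, 1], [11, 25, 106, 0, 49, 20], [11, 15, 98, 0, 67, 20], [-2, 34, 87, 0, 59, 8], [-2, 27, 79, 0, 73, 8]]
[[-39, 25, 108, 0, 47, 150], [-39, 14, 99, 0, 67, 150], [-21, 33, 92, 0, 55, 168], [-21, 24, 84, 0, 72, 168], [-2, 21, 115, 0, 44, -173], [-2, 9, 105, 0, 65, -173], [-15, 33, 92, 0, 56, 175], [-15, 24, 84, 0, 72, 175], [-21, 21, 113, 0, 46, 169], [-21, 10, 104, 0, 66, 169], None, None, [11, 25, 106, 0, 49, -160], [11, 15, 98, 0, 67, -160], [-2, 34, 87, 0, 59, -172], [-2, 27, 79, 0, 73, -172]]
[[180, 0, 80.6]]
[180, 0, 80.6]
1 width 0.0236 force 25.0
held 0.0233
df [-1.   0.5 -0.3]
t 13.275
```

View pics/top1.png

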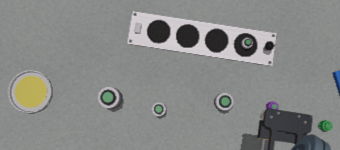

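The smallest stands on the pad next to the knob (crop 247,43), and everything else is undisturbed. Next are the other three, and then a check of the positions.

Run:
```python
from h import *
import plant as P
o=[180,0,80.6]
for i in(2,3,4): pickplace(P,i,o)
P.goto([.40,.3,.3],o)
for n in("top","scene"):
    im=cv2.cvtColor(P.get_image(n),cv2.COLOR_RGB2BGR); cv2.imwrite(f"pics/{n}2.png",im)
    c=P.camera_model(n); K,E=c["camera_matrix"],c["camera_from_world"]
    g=cv2.inRange(cv2.cvtColor(im,cv2.COLOR_BGR2HSV),(45,60,30),(90,255,255))
    for i in H:
        p=E@[*PAD[i],H[i]+.01,1]; u=K@p[:3]; u=u[:2]/u[2]
        b,a=blob(g,tuple(int(v) for v in u.round()),10); print(n,i,a,((cast(K,E,b,H[i]+.01)-PAD[i])*1e3).round(1),"mm")
print(P.get_time())
```

```text
2 width 0.0319 force 25.0
held 0.0318
df [ 0.2  0.6 -0.2]
t 25.1833
3 width 0.0398 force 25.0
held 0.0396
df [-0.1  0.2 -1.4]
t 34.9917
4 width 0.0473 force 25.0
held 0.0477
df [-1.3 -1.1  0.8]
t 44.8083
top 1 25 [-1.9  0.7] mm
top 2 43 [-1.1  0.5] mm
top 3 69 [-0.8  0.5] mm
top 4 102 [-0.7  0.4] mm
scene 1 20 [-0.5 -1.1] mm
scene 2 37 [-1. -1.] mm
scene 3 57 [-1.  -0.8] mm
scene 4 83 [-0.7 -1. ] mm
46.2
```

View pics/scene2.png

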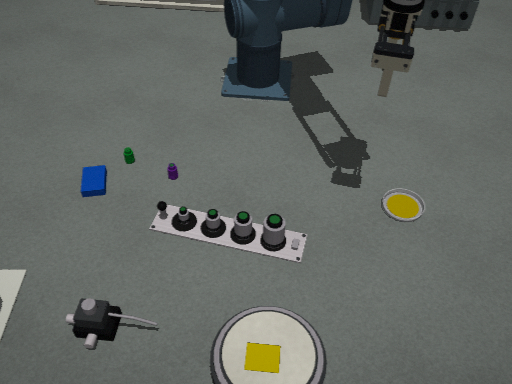

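View pics/top2.png

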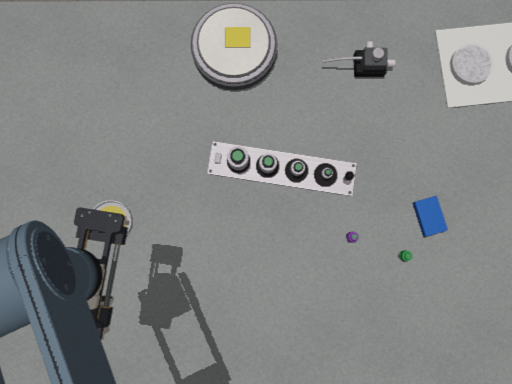

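All four stand upright in order of size, scene pixels (183,215) to (274,230). Each is within about 2 mm of its pad centre, and the dish hasn't moved (403,206). I'll hand it in.

```bash
python3 -c "
from plant import *
wait(.3); print(job_done())"
```

```text
the job is handed in; nothing more can be done
None
```

The job is handed in: all four objectives stand upright on their pads, smallest next to the ball knob and largest farthest away, each about 2 mm or less from its pad centre by my camera check, with the wafer dish left where it was (handed in at about 46 s; no verdict was returned).

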